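# Sweep the jar lids off the chopping board into the tray

### The job

Three loose steel jar lids are lying on the wooden chopping board: sweep all three with your fingertips across the board and over its edge, so that they drop into the plain undivided tray standing against the board (not the divided cutlery tray on its other side). Only push the lids, do not pick them up, and leave the jar and the shaker on the board, and everything else on the counter, standing where they are.

Things in the scene. Friction and masses are not known exactly. Their poses are not given: they have to be found in the camera images.
- board: fixed wooden chopping board, 360 mm along its x, 260 mm along its y, 55 mm thick; origin at the centre of its underside, z up. A tray stands against each long side (+y and -y; which is which varies). Two lids lie at about x = +110 mm, roughly in line along y, and one at about x = -110 mm; the jar and the shaker stand near x = 0
- tray: the target: fixed grey plastic open tray without dividers, 360 mm along its x, 160 mm along its y, 50 mm high, so its rim is 5 mm below the top of the board; walls and floor 4 to 5 mm thick; its long side stands 1 mm from a long side of the board, parallel to it; origin at the centre of its underside, z up
- cutlery_tray: not the target: fixed tray of the same size and colour on the opposite side of the board, but with divider walls making six compartments, with spoons in it; origin at the centre of its underside
- lid_a: loose round steel jar lid, a flat disc 48 mm in diameter and 14 mm thick, about 15 g, lying on the chopping board; origin at the centre of the face that is underneath at the start, z up. It slides when pushed from the side
- lid_b: loose round steel jar lid, a flat disc 48 mm in diameter and 14 mm thick, about 15 g, lying on the chopping board; origin at the centre of the face that is underneath at the start, z up. It slides when pushed from the side
- lid_c: loose round steel jar lid, a flat disc 62 mm in diameter and 14 mm thick, about 20 g, lying on the chopping board; origin at the centre of the face that is underneath at the start, z up. It slides when pushed from the side
- jar: bystander: open empty glass jar, 48 mm in diameter, 65 mm tall, loose on the board near its middle line; origin at the centre of its underside
- shaker: bystander: white ceramic shaker, 38 mm in diameter, 72 mm tall, loose on the board near its middle line; origin at the centre of its underside
- mug: bystander: blue mug, 80 mm in diameter, 92 mm tall, with a handle, on the counter to the robot's left; origin at the centre of its underside
- bowl: bystander: white bowl, 130 mm in diameter, 55 mm tall, on the counter to the robot's right; origin at the centre of its underside
- honey: bystander: closed amber glass jar with a steel cap, 66 mm in diameter, 100 mm tall, on the counter left of the board; origin at the centre of its underside
- soap: bystander: clear plastic bottle, 60 mm in diameter, 190 mm tall, on the counter right of the board; origin at the centre of its underside
- eggcup: bystander: white egg cup, 48 mm in diameter, 60 mm tall, on the counter right of the board; origin at the centre of its underside
Things that resemble listed ones, but are neither listed nor needed, are in the scene too. What is shaped like the lid_c but black is not meant. What is shaped like the lid_b but purple is not meant.

How it is judged:
By the outcome, as a careful person would: the job done as asked, in the order asked, and still so for the second after the job is handed in, with the robot touching nothing.
It also fails if it takes over 58 s, if anything falls off the work surface, if the arm or the gripper's body presses on something with over 40 N, if the wrist force passes 120 N, or if a joint passes its speed limit or range.

### The arm

A 7-joint arm with a two-finger parallel gripper is mounted at the origin on the work surface. World frame = base frame: x ahead of the robot, y to its left, z up, the work surface at z = 0. Lengths are in m, angles in rad, forces in N, time in s.
With the tool pointing down it reaches from about 0.425 to 1.025 m from the base axis. Payload 3.6 kg.
Tool frame: the origin (TCP) lies at the very end of the fingers, on their centre line; the grasp point (between the pads) lies 19 mm behind it (manip.pinch_z is the distance from the TCP to the grasp point, in m); z points along the fingers, y is the line along which they close (so a half turn about z gives the same grasp; the last joint's range is limited). The gripper opens to 85 mm and grips with 20 to 120 N. Pads are 22 mm wide; open, the fingers measure 114 mm over their backs; the gripper's body (76 mm by 85 mm) begins 54 mm behind the grasp point. The pads swing forward as they close: fully open they stand 13 mm farther back than shut.
Start: joints at [1.091, 0.591, 0.048, 1.609, -0.033, 0.943, -0.034], TCP at [0.273, -0.671, 0.231] pointing down, gripper open.
Joint ranges: [-2.69, 2.69], [-0.47, 2.24], [-1.27, 1.36], [0.19, 2.51], [-1.53, 4.68], [0.08, 2.07], [-3.09, 3.09]. Speed limits (rad/s): [2.57, 2.57, 3.14, 3.14, 3.14, 3.14, 3.14].

### API

Orientations are given as a unit quaternion [x, y, z, w].
In Python, from bench import manip gives the robot as it stands. The module is installed in compiled form; this text tells all that it offers.
- The arm moves only by the tool arm_command, never from a script. Its argument "commands" is a list of rows, each a list of 5 numbers: the opening, from 0 (shut) to 1 (fully open), then the shift along the tool's x, y, z in mm, then the turn about the tool's z in rad. A call has 1 to 12 rows; each row is the pose to reach, as a shift and turn from the pose commanded when the call began, along the tool's axes at that moment; what a row does not reach only later rows make up. A row lasts 1/10 s, in which the tool goes at most 50 mm and 8.59 degrees, less where a joint would pass 70% of its speed; a pose out of reach is approached as far as the arm can. A call with a gripper value outside its range is refused whole. The fingers move at their own pace and stop on an object; the grip force is fixed at half the most. Time passes only in rows, so rows that repeat a pose let the fingers close. It gives the time, the measured TCP pose, the force, the opening and the grip force at its end, in the units of the state.
- manip.read_state(): the state, without advancing time (a new reading comes with each control period).
- manip.read_camera(name): name is "side" or "top" or "wrist"; returns a dict with "image" (420x560x3 uint8, blue, green, red), "range_z" (420x560 float32, m along the optical axis (not along the pixel's ray), 0 where there is no reading), "camera_matrix" (3x3 intrinsics, pixels), "rvec" (rotation vector, rad) and "tvec" (3), from world to camera coordinates, as OpenCV has them; the wrist camera has in their place "tool_from_camera" (4x4, takes a point from camera to tool coordinates, whose origin is the TCP and whose axes are the flange's). Camera axes: x right, y down, z forward; pixel columns grow to the right and rows downward; lengths in m; the calibration is good to about 2 mm. A picture is of the moment at which its call begins: read the wrist's pose just before it.
- manip.job_done(): hands the job in; it is judged then, once.
The state is a dict: "clock": time; "joint_positions": joint angles; "joint_vel": joint speeds; "joint_torque": joint torques, N m; "eef_pos": TCP position; "eef_rot": TCP orientation; "wrist_force": force on the tool from outside, world axes, zero at the start; "torque": the same for the moment, N m; "finger_gap": opening from 0.0 (shut) to 1.0 (fully open); "grip_force": force on a finger pad.
Only numpy, scipy, OpenCV 4.12 (cv2) and the standard library are available. Lean on these libraries where they do the work, as an engineer would, in place of code of your own. Each camera call takes 0.05 s, during which the arm holds its last target. There are 200 camera calls.

## Working session

There is one attempt and no reset: what is moved stays moved. The work goes in short steps, Python scripts to look and compute and a tool call to move; the robot and the scene stay as the last step left them, time stands still between calls to the robot, and variables do not carry over. Pictures are saved under pics/ and viewed, at most 10 in all, crops included, and the job is handed in when it is done.

Besides the shell and the picture viewer there is one more tool, called after "Emit:" in YAML: its name, and indented under it one key for each argument. arm_command: Moves the arm, as the interface text tells. Its arguments: {"type":"object","properties":{"commands":{"type":"array"}},"required":["commands"]}

```bash
mkdir -p pics; python3 - <<'E'
from bench import manip
import cv2,numpy as np,pickle
d={}
for n in("top","side"):
    c=manip.read_camera(n);d[n]=c;cv2.imwrite(f"pics/{n}0.png",c["image"])
    R=cv2.Rodrigues(np.array(c["rvec"]))[0];print(n,-R.T@np.array(c["tvec"]).ravel())
pickle.dump(d,open("d.pkl","wb"));s=manip.read_state();print(s)
E
```

```text
top [ 0.39955508 -0.01249767  1.13958323]
side [0.34948939 0.70721159 0.88813123]
{'clock': 0.1, 'joint_positions': array([ 1.0904775 ,  0.5920427 ,  0.04829391,  1.60970733, -0.03331613,
        0.94268923, -0.03368361]), 'joint_vel': array([ 3.27924168e-04, -8.16791074e-04, -1.00947574e-03, -3.61710378e-03,
       -1.89949076e-05,  2.18279362e-03,  1.54886423e-04]), 'joint_torque': array([ 4.14105132e-03, -5.49994898e+01,  1.55303802e+00, -1.98825198e+01,
        9.68983455e-03,  3.77843055e-03,  3.23738433e-06]), 'eef_pos': array([ 0.27323745, -0.67072978,  0.23023893]), 'eef_rot': array([ 9.81344944e-01,  1.92252593e-01, -2.43452604e-04, -9.91474214e-04]), 'wrist_force': array([-0.1848602 ,  0.97394579, -0.00125609]), 'torque': array([ 0.03506725, -0.01809778,  0.00864599]), 'grip_force': 0.0, 'finger_gap': 0.9988494788761013}
```

View pics/top0.png

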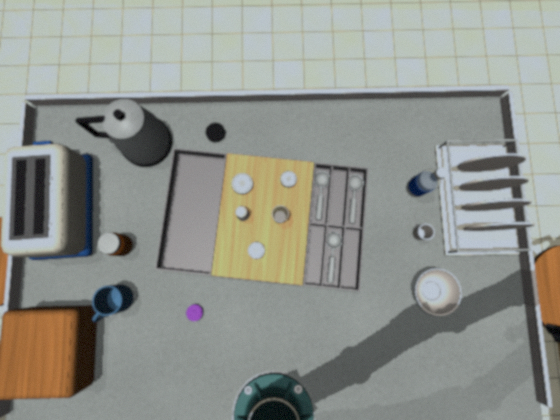

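View pics/side0.png

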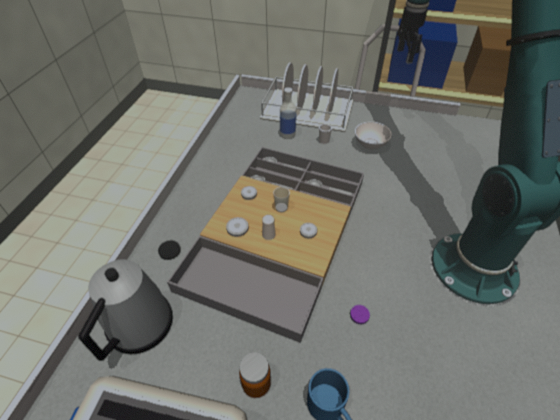

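Top view: the plain tray is at left (190,212) on the +y side, and the divided tray is at right (338,225). The silver lids are at (242,184) large, (289,179) and (256,250). The shaker is near (242,213) and the jar near (280,214). Look-alikes are the black disc at (215,131) and the purple disc at (195,312). Both lie off the board, so neither is wanted.

```bash
cat > h.py <<'E'
import cv2,numpy as np
def ray(c,px,z):
    R=cv2.Rodrigues(np.array(c["rvec"]))[0];t=np.array(c["tvec"]).ravel()
    o=-R.T@t
    p=cv2.undistortPoints(np.array(px,float).reshape(-1,1,2),np.array(c["camera_matrix"]),None).reshape(-1,2)
    d=np.c_[p,np.ones(len(p))]@R
    return o+d*((z-o[2])/d[:,2])[:,None]
E
python3 - <<'E'
import pickle,cv2,numpy as np
from h import *
d=pickle.load(open("d.pkl","rb"));c=d["top"];im=c["image"]
h=cv2.cvtColor(im,cv2.COLOR_BGR2HSV)
wood=cv2.inRange(h,(12,70,90),(32,255,255));wood[:, :190]=0;wood[:,330:]=0;wood[300:]=0
cn=max(cv2.findContours(wood,0,2)[0],key=cv2.contourArea)
box=cv2.boxPoints(cv2.minAreaRect(cn));B=ray(c,box,.055);print("board",B.round(3).tolist())
ctr=B.mean(0);print("ctr",ctr.round(4))
hull=np.zeros_like(wood);cv2.fillConvexPoly(hull,box.astype(int),255);hull=cv2.erode(hull,np.ones((7,7)))
m=cv2.bitwise_and(hull,cv2.inRange(h,(0,0,0),(180,75,255)))
for k in cv2.findContours(m,0,2)[0]:
    if cv2.contourArea(k)>60:
        (u,v),r=cv2.minEnclosingCircle(k);P=ray(c,[[u,v],[u+r,v]],.066)
        print("px",round(u),round(v),"xy",P[0].round(3),"r",np.linalg.norm(P[1]-P[0]).round(3),"rz",cv2.contourArea(k))
x,y=205,145
cv2.imwrite("pics/crop.png",cv2.resize(im[y:y+150,x-50:x+170],None,fx=3.6,fy=3.6,interpolation=2))
E
```

```text
board [[0.385, 0.166, 0.055], [0.742, 0.13, 0.055], [0.708, -0.137, 0.055], [0.354, -0.088, 0.055]]
ctr [0.5473 0.0176 0.055 ]
px 256 250 xy [0.453 0.039 0.066] r 0.027 rz 258.0
px 280 214 xy [ 0.555 -0.03   0.066] r 0.026 rz 233.0
px 241 212 xy [0.561 0.08  0.066] r 0.023 rz 149.5
px 242 183 xy [0.646 0.077 0.066] r 0.033 rz 373.5
px 288 178 xy [ 0.657 -0.057  0.066] r 0.026 rz 222.5
```

View pics/crop.png

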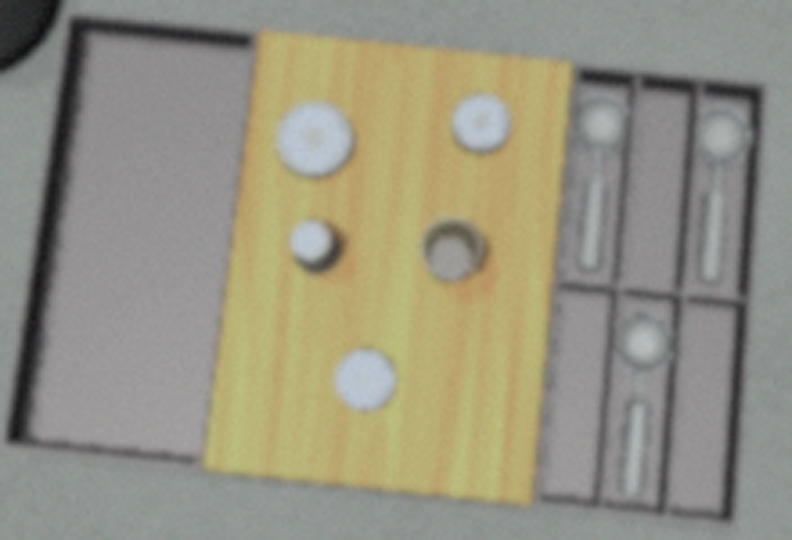

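The crop confirms the three plain silver lids on the board: large at (315,138), small at (480,122) and (365,380). The dark-topped jar is at (452,250) and the shaker at (315,242). Next I work out the board axis and the first move.

```bash
cat >> h.py <<'E'
from scipy.spatial.transform import Rotation as Ro
def shift(s,target,yaw):
    R=Ro.from_quat(s["eef_rot"]).as_matrix()
    d=R.T@(np.array(target)-s["eef_pos"])*1000
    a=np.arctan2(R[1,1],R[0,1]); t=-(yaw-a)   # tool y along board x
    t=(t+np.pi)%(2*np.pi)-np.pi
    return d.round(1),round(t,3)
E
python3 - <<'E'
import pickle
from h import *
from bench import manip
d=pickle.load(open("d.pkl","rb"));c=d["top"]
q=np.array([[255,32],[205,468],[572,65],[535,505]])/3.6+[155,145]
P=ray(c,q,.055);print(P.round(3),P.mean(0))
e=P[0]-P[1]+P[2]-P[3];yaw=np.arctan2(e[1],e[0]);f=P[0]-P[2]+P[1]-P[3];print(yaw,np.arctan2(-f[0],f[1]))
print("side",ray(d["side"],[[237,227],[249,193],[308,230]],.066).round(3))
print(shift(manip.read_state(),[.642,.02,.23],yaw))
E
```

```text
[[ 0.738  0.125  0.055]
 [ 0.386  0.164  0.055]
 [ 0.704 -0.134  0.055]
 [ 0.352 -0.093  0.055]] [0.54514954 0.0153809  0.055     ]
-0.11447447173410204 -0.129021889193567
side [[ 0.647  0.082  0.066]
 [ 0.656 -0.053  0.066]
 [ 0.455  0.042  0.066]]
(array([ 602.1, -500.5,    1.2]), np.float64(-1.069))
```

Emit:
arm_command:
  commands:
    - [0.45, 50, -42, 0, -0.1]
    - [0.45, 95, -78, 0, -0.22]
    - [0.45, 135, -112, 0, -0.35]
    - [0.45, 175, -145, 0, -0.48]
    - [0.45, 212, -177, 0, -0.6]
    - [0.45, 250, -208, 0, -0.72]
    - [0.45, 290, -241, 0, -0.84]
    - [0.45, 330, -274, 0, -0.95]
    - [0.45, 370, -307, 0, -1.0]
    - [0.45, 410, -340, 0, -1.07]
    - [0.45, 445, -370, 0, -1.07]
    - [0.45, 480, -400, 0, -1.07]

```text
clock: 1.3
eef_pos: [0.556, -0.1403, 0.2311]
eef_rot: [0.746, 0.666, -0.0, -0.0]
wrist_force: [1.2, -0.6, -0.9]
finger_gap: 0.45
grip_force: 0.0
```

```bash
python3 - <<'E'
from h import *
from bench import manip
s=manip.read_state();print(s["clock"],s["eef_pos"],shift(s,[.642,.02,.23],-.12))
E
```

```text
1.3 [ 0.55602985 -0.14027423  0.23108066] (array([169. ,  67.1,   1. ]), np.float64(0.006))
```

Emit:
arm_command:
  commands:
    - [0.45, 42, 17, 0, 0]
    - [0.45, 85, 34, 0, 0]
    - [0.45, 127, 50, 0, 0]
    - [0.45, 169, 67, 0, 0]
    - [0.45, 169, 67, 0, 0]
    - [0.45, 169, 67, 0, 0]

```text
clock: 1.9
eef_pos: [0.6413, 0.02, 0.2307]
eef_rot: [0.745, 0.667, -0.0, -0.0]
wrist_force: [-0.5, 0.1, -0.2]
finger_gap: 0.449
grip_force: 0.0
```

```bash
python3 - <<'E'
from h import *
from bench import manip
s=manip.read_state();c=manip.read_camera("wrist");cv2.imwrite("pics/w1.png",c["image"])
R=Ro.from_quat(s["eef_rot"]).as_matrix();T=np.eye(4);T[:3,:3]=R;T[:3,3]=s["eef_pos"]
import pickle;pickle.dump((T,c),open("w1.pkl","wb"))
print(s["eef_pos"],shift(s,[.642,.02,.23],-.12));print((T@c["tool_from_camera"]).round(3))
E
```

```text
[0.64132247 0.02004575 0.23071299] (array([0. , 0.7, 0.7]), np.float64(0.009))
[[ 0.994 -0.105 -0.032  0.649]
 [-0.11  -0.954 -0.279  0.091]
 [-0.001  0.28  -0.96   0.373]
 [ 0.     0.     0.     1.   ]]
```

View pics/w1.png

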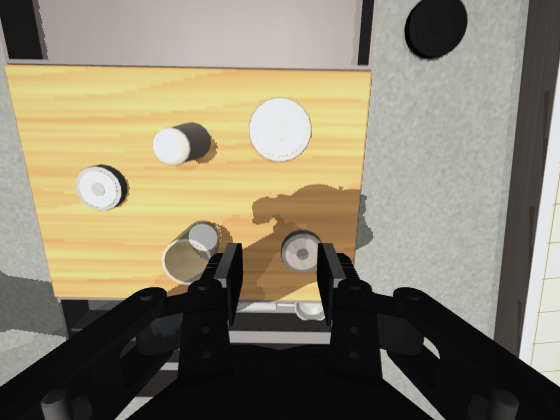

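The wrist view shows lid_c at (280,128), lid_b at (301,252), lid_a at (101,188), the shaker at (172,146) and the jar near (190,255). The tray-side edge of the board runs from (8,65) to (370,70).

```bash
cat >> h.py <<'E'
def wray(T,c,px,z):
    M=T@np.array(c["tool_from_camera"]);R=M[:3,:3].T
    return ray(dict(rvec=cv2.Rodrigues(R)[0],tvec=-R@M[:3,3],camera_matrix=c["camera_matrix"]),px,z)
E
python3 - <<'E'
import pickle
from h import *
T,c=pickle.load(open("w1.pkl","rb"))
print("lids c,b,a",wray(T,c,[[280,129],[301,252],[101,188]],.069).round(3))
e=wray(T,c,[[8,65],[370,70]],.055);print("edge",e.round(3),np.arctan2(*(e[1]-e[0])[[1,0]]))
print("shaker top",wray(T,c,[[172,146]],.127).round(3),"jar base?",wray(T,c,[[204,238]],.057).round(3),"jar top",wray(T,c,[[190,258]],.12).round(3))
print("tips",[ (np.linalg.inv(T)@np.array(T@np.array(c["tool_from_camera"])))[:3,3].round(3)])
E
```

```text
lids c,b,a [[ 0.648  0.079  0.069]
 [ 0.656 -0.054  0.069]
 [ 0.458  0.04   0.069]]
edge [[0.393 0.167 0.055]
 [0.741 0.124 0.055]] -0.12332839470067115
shaker top [[0.561 0.077 0.127]] jar base? [[ 0.55  -0.031  0.057]] jar top [[ 0.553 -0.025  0.12 ]]
tips [array([ 0.072, -0.   , -0.142])]
```

Emit:
arm_command:
  commands:
    - [0.45, 0, 0, 45, 0]
    - [0.45, 0, 0, 90, 0]
    - [0.45, 0, 0, 130, 0]
    - [0.45, 0, 0, 155, 0]
    - [0.45, 0, 0, 168, 0]
    - [0.45, 0, 0, 172, 0]
    - [0.45, 0, 0, 172, 0]

```text
clock: 2.65
eef_pos: [0.6417, 0.0173, 0.0597]
eef_rot: [0.747, 0.665, -0.0, 0.0]
wrist_force: [0.1, -0.1, 0.6]
finger_gap: 0.451
grip_force: 0.0
```

Emit:
arm_command:
  commands:
    - [0.45, 12, 0, 0, 0]
    - [0.45, 28, 0, 0, 0]
    - [0.45, 46, 0, 0, 0]
    - [0.45, 64, 0, 0, 0]
    - [0.45, 82, 0, 0, 0]
    - [0.45, 100, 0, 0, 0]
    - [0.45, 118, 0, 0, 0]
    - [0.45, 136, 0, 0, 0]
    - [0.45, 154, 0, 0, 0]
    - [0.45, 170, 0, 0, 0]
    - [0.45, 170, 0, -40, 0]
    - [0.45, 160, 0, -85, 0]

```text
clock: 3.85
eef_pos: [0.6579, 0.1807, 0.1431]
eef_rot: [0.745, 0.667, -0.001, -0.002]
wrist_force: [0.6, -1.0, -0.2]
finger_gap: 0.451
grip_force: 0.0
```

```bash
python3 - <<'E'
from h import *
from bench import manip
s=manip.read_state();c=manip.read_camera("side");cv2.imwrite("pics/s2.png",c["image"][120:360,120:420].repeat(2,0).repeat(2,1))
print(s["eef_pos"],s["wrist_force"])
E
```

```text
[0.65789121 0.18068273 0.14314329] [ 0.64527555 -0.98469818 -0.19401816]
```

View pics/s2.png

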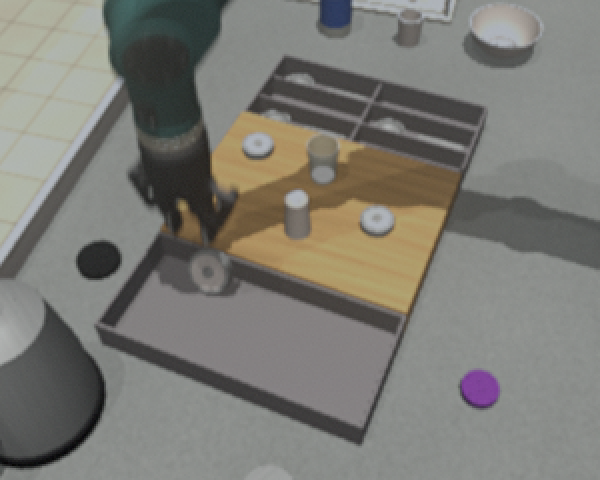

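Lid_c is in the tray, leaning at crop (208,270) or still falling. Lid_b, lid_a, jar and shaker are unmoved.

```bash
python3 - <<'E'
from h import *
from bench import manip
s=manip.read_state()
print(s["eef_pos"],shift(s,[.650,-.104,.059],-.123))
E
```

```text
[0.66355385 0.17816675 0.15251017] (array([-282.1,   17.8,   92.8]), np.float64(0.009))
```

Emit:
arm_command:
  commands:
    - [0.45, -40, 3, 0, 0]
    - [0.45, -85, 6, 0, 0]
    - [0.45, -130, 9, 0, 0]
    - [0.45, -175, 12, 0, 0]
    - [0.45, -220, 15, 0, 0]
    - [0.45, -262, 18, 0, 0]
    - [0.45, -282, 18, 0, 0]
    - [0.45, -282, 18, 30, 0]
    - [0.45, -282, 18, 60, 0]
    - [0.45, -282, 18, 82, 0]
    - [0.45, -282, 18, 92, 0]
    - [0.45, -282, 18, 92, 0]

```text
clock: 5.1
eef_pos: [0.6447, -0.1049, 0.0538]
eef_rot: [0.746, 0.665, -0.002, -0.001]
wrist_force: [-5.6, 0.2, 11.3]
finger_gap: 0.447
grip_force: 5.5
```

```bash
python3 - <<'E'
from h import *
from bench import manip
s=manip.read_state();c=manip.read_camera("wrist");cv2.imwrite("pics/w3.png",c["image"])
print(s["eef_pos"],shift(s,[.650,-.104,.059],-.123))
E
```

```text
[ 0.64467452 -0.10491101  0.05383271] (array([ 1.5,  5.2, -5.2]), np.float64(0.009))
```

View pics/w3.png

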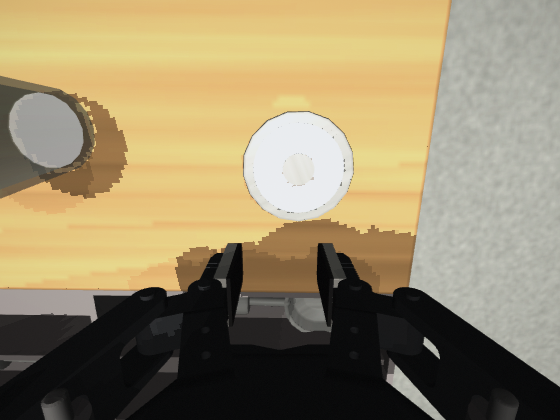

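Fingers sit behind lid_b (lid at (298,165), finger midline at 279) but touch the board lightly. I raise 5 mm, shift 6 mm in +y and sweep.

Emit:
arm_command:
  commands:
    - [0.45, 0, 3, -5, 0]
    - [0.45, 2, 6, -5, 0]
    - [0.45, 15, 6, -5, 0]
    - [0.45, 33, 6, -5, 0]
    - [0.45, 51, 6, -5, 0]
    - [0.45, 70, 6, -5, 0]
    - [0.45, 90, 6, -5, 0]
    - [0.45, 110, 6, -5, 0]
    - [0.45, 130, 6, -5, 0]
    - [0.45, 150, 6, -5, 0]
    - [0.45, 170, 6, -5, 0]
    - [0.45, 190, 6, -5, 0]

```text
clock: 6.35
eef_pos: [0.6724, 0.0868, 0.057]
eef_rot: [0.745, 0.667, 0.0, -0.001]
wrist_force: [0.5, -0.1, -0.4]
finger_gap: 0.45
grip_force: 0.1
```

```bash
python3 - <<'E'
from h import *
from bench import manip
s=manip.read_state();c=manip.read_camera("wrist");cv2.imwrite("pics/w4.png",c["image"])
print(s["eef_pos"],s["wrist_force"])
E
```

```text
[0.67244291 0.08684719 0.05704477] [ 0.51349866 -0.12601931 -0.42225035]
```

View pics/w4.png

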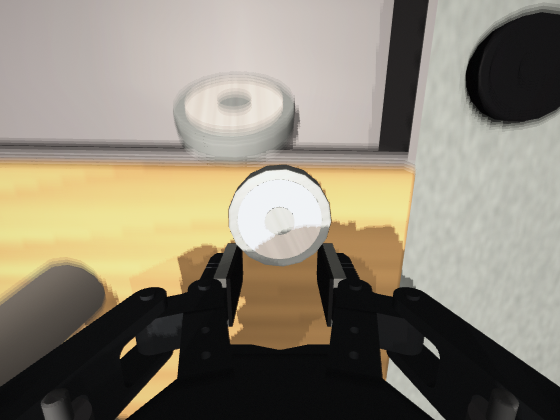

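Lid_b is held in the fork at (280,215). Lid_c lies in the tray beyond the edge at (235,105). I continue the sweep.

Emit:
arm_command:
  commands:
    - [0.45, 18, 0, 0, 0]
    - [0.45, 36, 0, 0, 0]
    - [0.45, 54, 0, 0, 0]
    - [0.45, 70, 0, 0, 0]
    - [0.45, 85, 0, 0, 0]
    - [0.45, 96, 0, 0, 0]
    - [0.45, 96, 0, -40, 0]
    - [0.45, 90, 0, -85, 0]
    - [0.45, 80, 0, -130, 0]
    - [0.45, 70, 0, -150, 0]
    - [0.45, 70, 0, -150, 0]

```text
clock: 7.5
eef_pos: [0.6839, 0.151, 0.2118]
eef_rot: [0.747, 0.664, 0.003, 0.003]
wrist_force: [1.0, -0.3, -0.2]
finger_gap: 0.451
grip_force: 0.0
```

```bash
python3 - <<'E'
from h import *
from bench import manip
s=manip.read_state();c=manip.read_camera("wrist");cv2.imwrite("pics/w5.png",c["image"])
# behind lid a (.458,.040): 47 mm back
print(s["eef_pos"],shift(s,[.452,-.008,.15],-.123))
E
```

```text
[0.68391808 0.15101932 0.21181706] (array([-185.2, -212.2,   60. ]), np.float64(0.006))
```

View pics/w5.png

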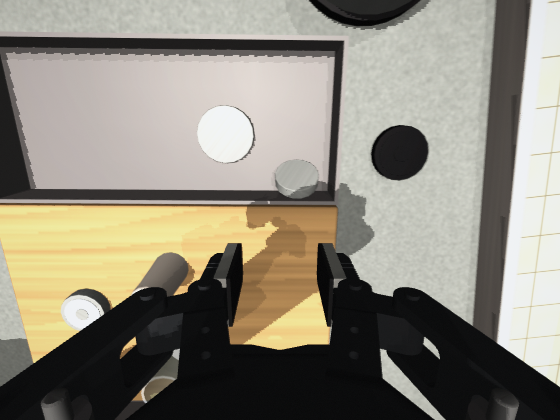

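Lid_c lies flat at (225,134) and lid_b leans at (297,178), both inside the tray. Next is lid_a: cross above jar and shaker at z ≈ 0.21, then descend.

Emit:
arm_command:
  commands:
    - [0.45, -28, -32, 0, 0]
    - [0.45, -56, -64, 0, 0]
    - [0.45, -86, -99, 0, 0]
    - [0.45, -116, -134, 0, 0]
    - [0.45, -146, -169, 0, 0]
    - [0.45, -172, -198, 0, 0]
    - [0.45, -185, -212, 0, 0]
    - [0.45, -185, -212, 30, 0]
    - [0.45, -185, -212, 60, 0]
    - [0.45, -185, -212, 60, 0]
    - [0.45, -185, -212, 60, 0]

```text
clock: 8.65
eef_pos: [0.4484, -0.0066, 0.1464]
eef_rot: [0.746, 0.666, -0.001, -0.001]
wrist_force: [0.5, -0.6, 1.2]
finger_gap: 0.451
grip_force: 0.0
```

```bash
python3 - <<'E'
from h import *
from bench import manip
s=manip.read_state();c=manip.read_camera("wrist")
R=Ro.from_quat(s["eef_rot"]).as_matrix();T=np.eye(4);T[:3,:3]=R;T[:3,3]=s["eef_pos"]
im=c["image"];h=cv2.cvtColor(im,cv2.COLOR_BGR2HSV);m=cv2.inRange(h,(0,0,150),(180,50,255))
for k in cv2.findContours(m,0,2)[0]:
    if cv2.contourArea(k)>1200:
        (u,v),r=cv2.minEnclosingCircle(k);P=wray(T,c,[[u,v],[u+r,v]],.069);print(u,v,r,P.round(3),cv2.contourArea(k)/(np.pi*r*r))
print(s["eef_pos"],shift(s,[.452,-.008,.058],-.123))
E
```

```text
21.657894134521484 355.5 36.596744537353516 [[ 0.205 -0.113  0.069]
 [ 0.237 -0.117  0.069]] 0.41460658182267535
503.5 309.5 55.52036666870117 [[ 0.625 -0.112  0.069]
 [ 0.671 -0.117  0.069]] 0.12742675853979982
437.5 238.5 52.654632568359375 [[ 0.568 -0.041  0.069]
 [ 0.609 -0.045  0.069]] 0.20022736626649035
281.2169189453125 149.6221923828125 32.96935272216797 [[0.454 0.041 0.069]
 [0.478 0.038 0.069]] 0.9534845973688433
473.5 65.0 34.7024040222168 [[0.588 0.082 0.069]
 [0.611 0.08  0.069]] 0.811860708566297
92.5 142.0 169.47061157226562 [[0.321 0.062 0.069]
 [0.441 0.048 0.069]] 0.521193959140787
[ 0.44835193 -0.00655717  0.14642639] (array([-1. ,  4.1, 88.4]), np.float64(0.01))
```

Emit:
arm_command:
  commands:
    - [0.45, -2, 0, 30, 0]
    - [0.45, -2, 0, 60, 0]
    - [0.45, -2, 0, 78, 0]
    - [0.45, -2, 0, 86, 0]
    - [0.45, -2, 0, 87, 0]
    - [0.45, -2, 0, 87, 0]

```text
clock: 9.3
eef_pos: [0.45, -0.0088, 0.0611]
eef_rot: [0.746, 0.666, 0.001, 0.001]
wrist_force: [-0.4, 1.2, -0.6]
finger_gap: 0.454
grip_force: 0.0
```

Emit:
arm_command:
  commands:
    - [0.45, 10, 0, 2, 0]
    - [0.45, 27, 0, 2, 0]
    - [0.45, 45, 0, 2, 0]
    - [0.45, 64, 0, 2, 0]
    - [0.45, 82, 0, 2, 0]
    - [0.45, 100, 0, 2, 0]
    - [0.45, 118, 0, 2, 0]
    - [0.45, 136, 0, 2, 0]
    - [0.45, 154, 0, 2, 0]
    - [0.45, 170, 0, 2, 0]
    - [0.45, 186, 0, 2, 0]
    - [0.45, 202, 0, 2, 0]

```text
clock: 10.5
eef_pos: [0.4723, 0.193, 0.0586]
eef_rot: [0.746, 0.666, 0.0, 0.0]
wrist_force: [0.5, -0.2, -0.2]
finger_gap: 0.452
grip_force: 0.0
```

Emit:
arm_command:
  commands:
    - [0.45, 0, 0, -40, 0]
    - [0.45, -5, 0, -85, 0]
    - [0.45, -10, 0, -130, 0]
    - [0.45, -30, 0, -165, 0]
    - [0.45, -60, 0, -170, 0]
    - [0.45, -100, 0, -170, 0]
    - [0.45, -140, 0, -170, 0]
    - [0.45, -180, 0, -170, 0]
    - [0.45, -220, 0, -170, 0]
    - [0.45, -250, 0, -170, 0]
    - [0.45, -250, 0, -170, 0]

```text
clock: 11.6
eef_pos: [0.4426, -0.0609, 0.2283]
eef_rot: [0.749, 0.663, -0.001, 0.0]
wrist_force: [-0.1, 0.2, -0.0]
finger_gap: 0.45
grip_force: 0.0
```

```bash
python3 - <<'E'
from h import *
from bench import manip
s=manip.read_state();c=manip.read_camera("side");d=manip.read_camera("top")
a=c["image"][120:360,150:400];b=d["image"][120:360,140:390]
cv2.imwrite("pics/f.png",cv2.resize(np.hstack([a,b]),None,fx=1.6,fy=1.6,interpolation=2))
print(s["clock"],s["eef_pos"],s["wrist_force"])
E
```

```text
11.6 [ 0.44257095 -0.06093248  0.22831179] [-0.0620865   0.23828009 -0.01179971]
```

View pics/f.png

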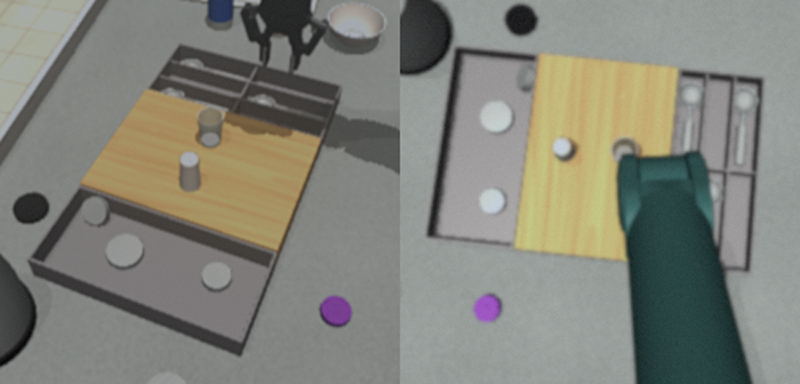

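All three lids are in the plain tray: crop left (125,250), (215,275), and lid_b leaning on the inner wall at (95,210). Jar and shaker are standing in place and the arm is clear.

```bash
python3 -c "
from bench import manip
print(manip.job_done())"
```

```text
the job is handed in; nothing more can be done
None
```

All three lids were swept off the board into the plain tray (lid_b rests leaning against its inner wall), the jar and shaker stayed standing in place, and the job was handed in at about 12 s on the robot's clock.

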